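Unhook the round parts pail

ROBOT

A 6-joint arm with a two-finger parallel gripper is mounted at the origin on the work surface. World frame = base frame: x ahead of the robot, y to its left, z up, the work surface at z = 0. Lengths are in m, angles in rad, forces in N, time in s.
With the tool pointing down it reaches from about 0.375 to 0.975 m from the base axis. Payload 3.8 kg.
Tool frame: the origin (TCP) lies at the very end of the fingers, on their centre line; the grasp point (between the pads) lies 19 mm behind it; z points along the fingers, y is the direction in which the jaws open and shut (so a half turn about z gives the same grasp; the last joint's range is limited). The gripper opens to 85 mm and grips with 20 to 120 N. Pads are 22 mm wide; open, the fingers measure 114 mm over their backs; the gripper's body (76 mm by 85 mm) begins 54 mm behind the grasp point. The pads swing forward as they close: fully open they stand 13 mm farther back than shut.
Start: joints at [-1.362, 0.264, 1.604, -0, 1.274, -0.037], TCP at [0.164, -0.655, 0.231] pointing down, gripper open.
Joint ranges: [-2.63, 2.63], [-0.94, 2.18], [0.31, 2.57], [-1.31, 4.45], [0, 2.66], [-2.55, 2.55]. Speed limits (rad/s): [2.57, 2.57, 3.14, 3.14, 3.14, 3.14].

INTERFACE

Orientations are given as a rotation vector (axis times angle).
In Python, from workcell import read_state, read_camera, camera_info, finish_job gives the robot as it stands. The module is installed in compiled form; this text tells all that it offers.
- The arm moves only by the tool play_rows, never from a script. Its argument "motion" is a list of rows, each a list of 5 numbers: the shift along the tool's x, y, z in units of 1000 mm (1.0 is 1000 mm), then the turn about the tool's z in units of 2 pi rad (1.0 is 2 pi rad), then the finger opening in mm, from 0 to 85.4. A call has 1 to 5 rows; each row shifts and turns the commanded pose from where the row before left it, along the tool's axes as they then stand; what a row does not reach is not made up. A row lasts 1/8 s, in which the tool goes at most 62.5 mm and 10.7 degrees, less where a joint would pass 70% of its speed; a pose out of reach is approached as far as the arm can. A call with a number of a shift or a turn outside -1 to 1 is refused whole. A call with a gripper value outside its range is refused whole. The fingers move at their own pace and stop on an object; "squeeze" is the grip in N (left out, the last holds). Time passes only in rows, so rows that do not move let the fingers close. It gives the time, the measured TCP pose, the force and the opening at its end, in the units of the state.
- read_state(): the state, without advancing time (a new reading comes with each control period).
- read_camera(name): name is "scene" or "side" or "wrist"; returns the picture (400x640x3 uint8, red, green, blue); there is no depth.
- camera_info(name): a dict with "intrinsics" (3x3 intrinsics, pixels), "pose" (4x4, takes a point from camera to world coordinates). Camera axes: x right, y down, z forward; pixel columns grow to the right and rows downward; lengths in m; the calibration is good to about 2 mm. A picture is of the moment at which its call begins: read the wrist's pose just before it. camera_info takes no time and is no camera call; for the wrist camera it gives the pose at the moment of the call.
- finish_job(): hands the job in, once; it reports no verdict.
The state is a dict: "time": time; "q": joint angles; "joint_vel": joint speeds; "joint_torque": joint torques, N m; "tool_pos": TCP position; "tcp_rot": TCP orientation; "wrist_force": force on the tool from outside, world axes, zero at the start; "torque": the same for the moment, N m; "width": opening from 0.0 (shut) to 1.0 (fully open).
Only numpy, scipy, OpenCV 4.12 (cv2) and the standard library are available. Lean on these libraries where they do the work, as an engineer would, in place of code of your own. Each camera call takes 0.05 s, during which the arm holds its last target. There are 200 camera calls.

TASK

Two parts holders hang on identical safety hooks; take the round pail off its hook and stand it upright in the empty green tray. The hook only lets go if you push the pail's hanging bar back against the sprung keeper until the keeper opens (do this with the pail itself, not with the fingers), then lift over the hook's nose and draw it out away from the post. Set it down, do not drop it, and leave the square holder hanging where it is.

Things in the scene. Friction and masses are not known exactly. Their poses are not given: they have to be found in the camera images.
- pail: Round open grey pail of clips, 84 wide, 50 high, under 0.5 kg. Origin: centre of its underside, z up (mm). Straps at y = +-40 rise to z = 215, joined along y by a round hanging bar, diameter 10, axis z = 132, now resting on the hook's arm, and on top by a black grip, 84 long in y, 16 thick in x, z = 191 to 215: pinch it from above, closing along x. Its x lies along the hook's x within 5 degrees.
- hook: Fixed hook of the pail. Origin: on the table under the seat; x from nose to post, z up (mm). Arm top z = 162, 14 thick, 24 wide. Nose front x = -32; its roof (z 186 to 196) ends at x = 14. Keeper flap hinged at x = 52, z = 196 (cheeks to z = 202), end at x = 13, z = 166; the bar pushes it back along +x, 2 to 4 N. Bar axis at x = 20 to 38 can rise; pail is clear at x < -85. Post x > 114.
- tray: Fixed open green plastic tray on the table between the two hooks, outside 260 along its x, 210 along its y, walls 5 thick and 25 high. Origin at the centre of its underside; its inner floor is 5 above that.
- caddy: The bystander on the second, identical hook: a square open grey holder, 78 by 84 and 50 high, with the same handle as the pail. Origin at the centre of its underside, z up. Leave it hanging. A white jar and a screwdriver lie beyond the tray, well clear of the work.
Not all that is in view belongs to the job. What is shaped like the pail but turquoise is not meant.

How it is judged:
On the way, in this order (a step that is already met when the one before it is completed fails the run):
1. the pail's bar, still below the nose, has pushed the keeper open (bar axis more than 17 mm behind the seat's centre and touching the hook, with no finger on the hook) (x of pail in the frame of hook above 0.017 m and z of pail in the frame of hook below 0.056 m and contact force between pail and hook above 0.4 N and contact force between the fingers and hook below 0.5 N), for 0.05 s.
2. the pail is drawn out forwards, clear of the hook (75 mm or more in front of the seat's centre) (x of pail in the frame of hook below -0.075 m), for 0.05 s.
At the end, for the whole second after the job is handed in: The round pail stands released and at rest on the floor of the green tray, inside its walls (underside within 7 mm of the floor), upright within 6 degrees, and the square holder hangs within 30 mm of where it was (z of pail in the frame of tray between 0.001 and 0.012 m and x of pail in the frame of tray between -0.1 and 0.1 m and y of pail in the frame of tray between -0.08 and 0.08 m and angle between pail's own z axis and vertical below 0.1 rad and linear speed of pail below 0.02 m/s and distance of caddy from where it was at the start of the episode below 0.03 m); the robot touches nothing.
It fails at once if the pail is let go of in the air (more than 20 mm above the tray's floor) after it has left the hook (x of pail in the frame of hook below -0.075 m and contact force between the fingers and pail below 0.1 N and z of pail in the frame of tray above 0.025 m).
It fails at once if the square holder is moved by more than 40 mm (distance of caddy from where it was at the start of the episode above 0.04 m).
It also fails if it takes over 48 s, if anything falls off the work surface, if the arm or the gripper's body presses on something with over 40 N, if the wrist force passes 120 N, or if a joint passes its speed limit or range.

## Working session

There is one attempt and no reset: what is moved stays moved. The work goes in short steps, Python scripts to look and compute and a tool call to move; the robot and the scene stay as the last step left them, time stands still between calls to the robot, and variables do not carry over. Pictures are saved under pics/ and viewed, about 8 in all and at most 12, crops included, and the job is handed in when it is done.

Besides the shell and the picture viewer there is one more tool, called after "Emit:" as name([rows], argument=value, ...), one row to a line, values as JSON. play_rows: Moves the arm, as the interface text tells. Shifts and turns lie within -1 to 1; 1 stands for 1000 mm of shift or 2 pi rad of turn. Its arguments: {"type":"object","properties":{"motion":{"type":"array","items":{"type":"array","items":{"type":"number"}}},"squeeze":{"type":"number"}},"required":["motion"]}

```bash
mkdir -p pics; cat > h.py <<'E'
import numpy as np, cv2
from workcell import *
def save(n,img,crop=None,s=1):
    if crop: u0,v0,u1,v1=crop; img=img[v0:v1,u0:u1]
    cv2.imwrite(f'pics/{n}.png',cv2.resize(img[:,:,::-1],None,fx=s,fy=s,interpolation=cv2.INTER_CUBIC))
def ray(c,u,v):
    K=c['intrinsics'];P=c['pose'];d=P[:3,:3]@np.linalg.solve(K,[u,v,1.]);return P[:3,3],d
def onz(c,u,v,z):
    o,d=ray(c,u,v);return o+d*(z-o[2])/d[2]
def proj(c,X):
    P=np.linalg.inv(c['pose']);p=P[:3,:3]@np.array(X)+P[:3,3];p=np.array(c['intrinsics'])@p;return p[:2]/p[2]
def tri(l):
    A=0;b=0
    for c,u,v in l:
        o,d=ray(c,u,v);d=d/np.linalg.norm(d);M=np.eye(3)-np.outer(d,d);A=A+M;b=b+M@o
    return np.linalg.solve(A,b)
E
python3 - <<'E'
from h import *
import pickle
C={}
for n in ['scene','side','wrist']:
    c=camera_info(n);c={k:np.array(v) for k,v in c.items() if k in('intrinsics','pose')};C[n]=c
    im=read_camera(n);cv2.imwrite(f'pics/{n}0_raw.png',im[:,:,::-1]);save(n+'0',im)
    print(n,c['pose'].round(3).tolist(),c['intrinsics'].round(1).tolist())
pickle.dump(C,open('C.pkl','wb'))
print(read_state())
E
```

```text
scene [[0.112, 0.841, -0.529, 1.151], [0.994, -0.102, 0.049, -0.106], [-0.012, -0.531, -0.847, 1.034], [0.0, 0.0, 0.0, 1.0]] [[486.1, 0.0, 317.3], [0.0, 486.1, 194.8], [0.0, 0.0, 1.0]]
side [[0.989, -0.094, 0.116, 0.466], [-0.149, -0.626, 0.766, -0.726], [0.0, -0.774, -0.633, 0.637], [0.0, 0.0, 0.0, 1.0]] [[371.5, 0.0, 314.3], [0.0, 371.5, 197.5], [0.0, 0.0, 1.0]]
wrist [[0.242, -0.936, -0.255, 0.228], [-0.97, -0.234, -0.062, -0.638], [-0.001, 0.262, -0.965, 0.372], [0.0, 0.0, 0.0, 1.0]] [[346.5, 0.0, 322.2], [0.0, 346.5, 201.4], [0.0, 0.0, 1.0]]
{'time': 0.15, 'q': array([-1.36188762e+00,  2.64601371e-01,  1.60506577e+00,  2.86430839e-05,
        1.27372154e+00, -3.68802619e-02]), 'joint_vel': array([-0.00089352, -0.00288817, -0.00499661,  0.00038969, -0.00284563,
        0.00113731]), 'joint_torque': array([-4.05057654e-05, -5.15906060e+01, -3.67959344e+01, -4.93089908e-05,
        8.13454448e-03,  6.75047687e-06]), 'tool_pos': array([ 0.16414298, -0.65414449,  0.23023075]), 'tcp_rot': array([-3.11612205e+00, -3.84880553e-01,  1.99399940e-04]), 'wrist_force': array([ 0.47003137,  0.29174547, -0.06174127]), 'torque': array([-0.00634694, -0.06883382, -0.05827775]), 'width': 1.0009352772860782}
```

View pics/scene0.png

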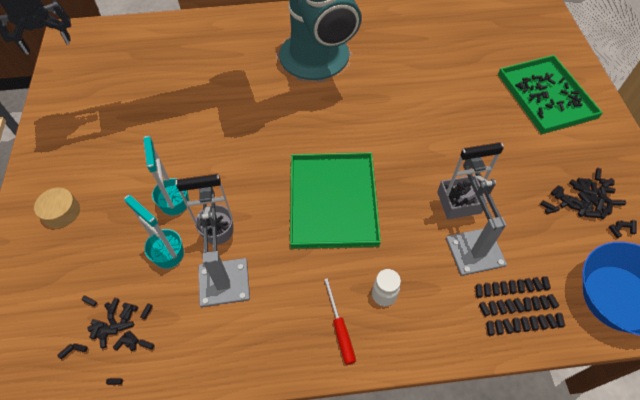

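View pics/side0.png

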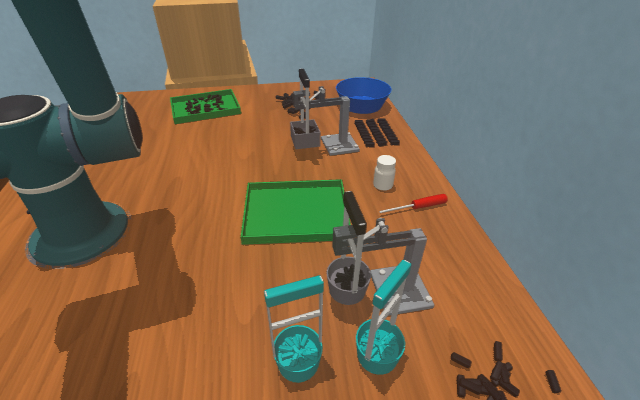

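The first look shows these candidates:
- Grey round pail on the left hook: scene (212,222), side (350,280).
- Grey square caddy: scene (460,195), side (305,133).
- Turquoise pails: scene (168,197) and (163,248).
- The empty tray is at scene (335,200). The other green tray, at (550,92), is full.

I choose the grey round pail and check it in a close crop.

```bash
python3 - <<'E'
import cv2,numpy as np
a=cv2.imread('pics/scene0_raw.png')[125:315,120:280]
b=cv2.imread('pics/side0_raw.png')[180:390,260:440]
f=lambda i,s:cv2.resize(i,None,fx=s,fy=s,interpolation=cv2.INTER_CUBIC)
a=f(a,2.5);b=f(b,2.2)
h=max(a.shape[0],b.shape[0]);pad=lambda i:cv2.copyMakeBorder(i,0,h-i.shape[0],0,0,0)
o=np.hstack([pad(a),pad(b)]);print(a.shape,b.shape);cv2.imwrite('pics/c1.png',o[:,:800])
E
```

```text
(475, 400, 3) (462, 396, 3)
```

View pics/c1.png

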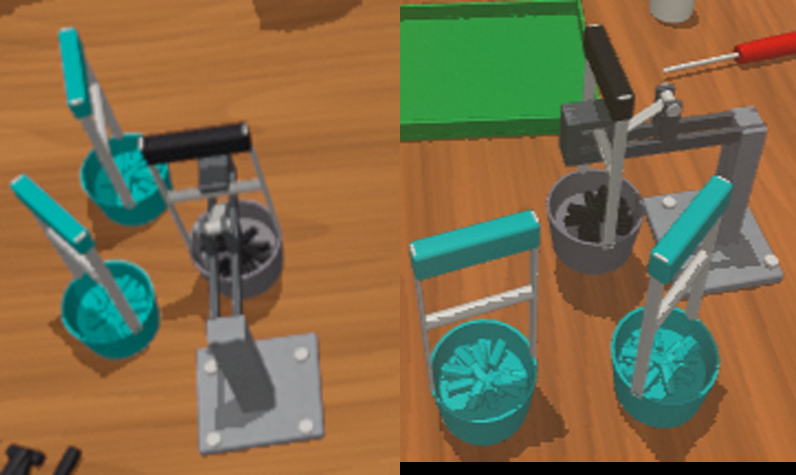

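The crop confirms it: a round grey pail with a black grip, its bar on the left hook. Two turquoise pails stand close beside it on the -y side.

```bash
python3 - <<'E'
from h import *
import pickle;C=pickle.load(open('C.pkl','rb'));S,D=C['scene'],C['side']
s=lambda x,y:(S,120+x/2.5,125+y/2.5)
d=lambda x,y:(D,260+(x-400)/2.2,180+y/2.2)
def T(n,a,b):print(n,(1e3*tri([a,b])).round(0))
T('grip -y',s(142,149),d(622,106));T('grip +y',s(248,135),d(595,37))
for p in [(210,368),(301,353),(306,426),(213,438)]:print('scr S',1e3*onz(*s(*p),.012)[:2].round(4))
for p in [(670,203),(771,262)]:print('scr D',1e3*onz(*d(*p),.012)[:2].round(4))
print('post top',1e3*onz(*s(228,330),.162)[:2].round(4))
T('nose roof front mid',s(214,157),d(577,109))
T('turqA grip+',s(66,32),d(533,222));T('turqA grip-',s(80,105),d(420,255))
T('turqB grip+',s(18,183),d(724,188));T('turqB -',s(85,243),d(660,262))
print('pail rim ctr',1e3*onz(*s(236,243),.085)[:2].round(4),1e3*onz(*d(595,215),.085)[:2].round(4))
for p in [(292,155),(372,153),(379,245),(291,246)]:print('tray S',1e3*onz(S,*p,.025)[:2].round(4))
for p in [(248,183),(344,181),(346,233),(243,236)]:print('tray D',1e3*onz(D,*p,.025)[:2].round(4))
E
```

```text
grip -y [ 598. -331.  241.]
grip +y [ 596. -249.  239.]
scr S [ 686.8 -324.5]
scr S [ 681.8 -242. ]
scr S [ 752.1 -239.6]
scr S [ 753.5 -321.1]
scr D [ 687.3 -240.4]
scr D [ 758.1 -319.6]
post top [ 724.2 -278.6]
nose roof front mid [ 580. -283.  194.]
turqA grip+ [ 504. -406.  251.]
turqA grip- [ 468. -399.  168.]
turqB grip+ [ 633. -421.  257.]
turqB - [ 620. -399.  147.]
pail rim ctr [ 601.8 -287.1] [ 595.1 -300.1]
tray S [391.5 -98.6]
tray S [410.3 107.6]
tray S [672.5  78.3]
tray S [ 651.1 -123. ]
tray D [408.2 103.8]
tray D [669.7  73.7]
tray D [ 631.7 -125.4]
tray D [394.2 -99.6]
```

Emit:
play_rows([
  [0, 0, -0.02, -0.027, 85],
  [0, 0, -0.02, -0.027, 85],
  [0, 0, -0.02, -0.027, 85],
  [0, 0, -0.02, -0.027, 85],
  [0, 0, -0.02, -0.027, 85],
])

```text
time: 0.78
tool_pos: [0.1642, -0.6544, 0.3313]
tcp_rot: [-2.678, -1.641, -0.001]
wrist_force: [0.2, -0.7, 0.9]
width: 0.995
```

Emit:
play_rows([
  [0, 0, 0, -0.027, 85],
  [0, 0, 0, -0.027, 85],
  [0, 0, 0, -0.026, 85],
  [0, 0, 0, 0, 85],
])

```text
time: 1.27
tool_pos: [0.1642, -0.6545, 0.3307]
tcp_rot: [-2.194, -2.248, -0.001]
wrist_force: [-0.2, -0.2, 0.4]
width: 0.998
```

```bash
cat >> h.py <<'E'
from scipy.spatial.transform import Rotation as Ro
def togo(t,yaw):  # target TCP mm, wanted world angle (deg) of tool y -> tool shift, turn units
    s=read_state();R=Ro.from_rotvec(s['tcp_rot']).as_matrix()
    a=np.degrees(np.arctan2(R[1,1],R[0,1]))
    print('t',s['time'],'tcp',(1e3*s['tool_pos']).round(1),'yaw',a.round(2),'tilt',np.degrees(np.arccos(-R[2,2])).round(2),'F',s['wrist_force'].round(1),'w',round(s['width'],3))
    print('shift',(R.T@(np.array(t)/1e3-s['tool_pos'])).round(4),'turn',round(-(yaw-a)/360,4))
E
python3 - <<'E'
from h import *
import pickle;C=pickle.load(open('C.pkl','rb'));S,D=C['scene'],C['side']
s=lambda x,y:(S,120+x/2.5,125+y/2.5)
d=lambda x,y:(D,260+(x-400)/2.2,180+y/2.2)
def T(n,a,b):print(n,(1e3*tri([a,b])).round(0))
T('A',s(66,34),d(415,248));T('A2',s(80,103),d(535,224));T('B',s(18,183),d(660,262));T('B2',s(85,243),d(724,188))
togo([597,-290,320],1.5)
E
```

```text
A [ 449. -408.  213.]
A2 [ 525. -395.  208.]
B [ 598. -438.  210.]
B2 [ 658. -382.  205.]
t 1.275 tcp [ 164.2 -654.5  330.7] yaw 1.38 tilt 0.05 F [-0.2 -0.2  0.4] w 0.998
shift [0.3539 0.4415 0.011 ] turn -0.0003
```

Emit:
play_rows([
  [0.03, 0.036, 0, 0, 85],
  [0.03, 0.036, 0, 0, 85],
  [0.03, 0.036, 0, 0, 85],
  [0.03, 0.036, 0, 0, 85],
  [0.03, 0.036, 0, 0, 85],
])

```text
time: 1.9
tool_pos: [0.3412, -0.4989, 0.3311]
tcp_rot: [-2.197, -2.246, -0.0]
wrist_force: [0.5, -0.6, 0.5]
width: 0.995
```

Emit:
play_rows([
  [0.03, 0.036, 0, 0, 85],
  [0.03, 0.036, 0, 0, 85],
  [0.03, 0.036, 0, 0, 85],
  [0.03, 0.036, 0, 0, 85],
  [0.03, 0.036, 0, 0, 85],
])

```text
time: 2.52
tool_pos: [0.5173, -0.3443, 0.3311]
tcp_rot: [-2.196, -2.246, 0.0]
wrist_force: [-0.1, -0.1, -0.3]
width: 0.994
```

Emit:
play_rows([
  [0.027, 0.04, 0, 0, 85],
  [0.027, 0.04, 0, 0, 85],
  [0, 0, 0, 0, 85],
])

```text
time: 2.9
tool_pos: [0.5971, -0.2869, 0.3304]
tcp_rot: [-2.191, -2.25, -0.001]
wrist_force: [-0.1, -0.3, -0.3]
width: 0.998
```

```bash
python3 - <<'E'
from h import *
togo([597,-290,320],1.5)
import pickle
c=camera_info('wrist');im=read_camera('wrist');save('w1',im);pickle.dump({k:np.array(c[k]) for k in('intrinsics','pose')},open('W1.pkl','wb'))
for p in [(.597,-.331,.25),(.597,-.249,.25),(.589,-.29,.25),(.605,-.29,.25)]:print(proj(c,p).round(0))
E
```

```text
t 2.9 tcp [ 597.1 -286.9  330.4] yaw 1.54 tilt 0.07 F [-0.1 -0.3 -0.3] w 0.998
shift [-0.0031 -0.0002  0.0104] turn 0.0001
[321. 270.]
[324. 154.]
[310. 215.]
[334. 215.]
```

View pics/w1.png

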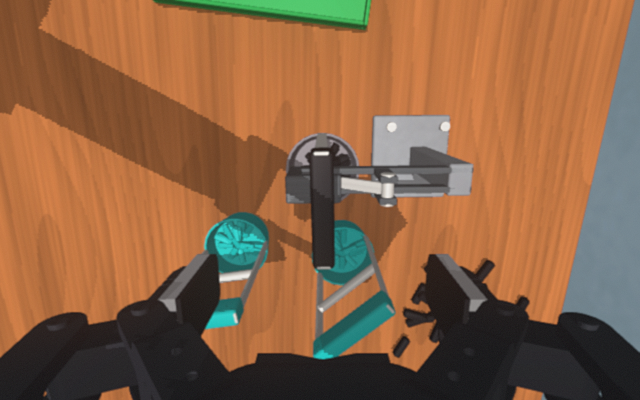

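The wrist view shows the black grip from (320,150) to (322,268), within 2–4 px of my prediction. The nose front is at u≈287 and the keeper hinge at u≈389. Next I locate the seat, then descend.

Emit:
play_rows([
  [-0.002, 0, 0.025, 0, 85],
  [0, 0, 0.025, 0, 85],
  [0, 0, 0.025, 0, 85],
  [0, 0, 0.025, 0, 85],
  [0, 0, 0.009, 0, 85],
])

```text
time: 3.58
tool_pos: [0.5929, -0.2919, 0.2202]
tcp_rot: [-2.193, -2.244, 0.002]
wrist_force: [-0.1, -0.4, -0.6]
width: 0.992
```

```bash
python3 - <<'E'
from h import *
import pickle;c=pickle.load(open('W1.pkl','rb'))
for n,u,v,z in [('nose',287,180,.196),('hinge',389,187,.196),('postL',450,178,.162),('g',322,268,.25),('g',320,152,.25),('t',368,25,.025)]:print(n,(1e3*onz(c,u,v,z)).round(0))
togo([597,-288,221],1.5)
E
```

```text
nose [ 568. -278.  196.]
hinge [ 651. -282.  196.]
postL [ 713. -279.  162.]
g [ 598. -329.  250.]
g [ 594. -248.  250.]
t [ 646. -125.   25.]
t 3.575 tcp [ 592.9 -291.9  220.2] yaw 1.32 tilt 0.21 F [-0.1 -0.4 -0.6] w 0.992
shift [ 0.0038  0.0042 -0.0008] turn -0.0005
```

Emit:
play_rows([
  [0.003, 0.004, 0, 0, 85],
  [0, 0, 0, 0, 85],
])

```text
time: 3.82
tool_pos: [0.5997, -0.2887, 0.2239]
tcp_rot: [2.191, 2.248, 0.001]
wrist_force: [-0.8, -0.0, -0.1]
width: 0.997
```

Emit:
play_rows([
  [0, 0, 0, 0, 85],
  [0, 0, 0, 0, 85],
])

```text
time: 4.08
tool_pos: [0.5993, -0.2885, 0.2232]
tcp_rot: [2.192, 2.249, 0.001]
wrist_force: [0.0, 0.9, 0.1]
width: 0.994
```

Emit:
play_rows([
  [0, -0.003, 0.002, 0, 85],
  [0, 0, 0, 0, 40],
  [0, 0, 0, 0, 15],
  [0, 0, 0, 0, 8],
  [0, 0, 0, 0, 8],
], squeeze=70)

```text
time: 4.7
tool_pos: [0.5963, -0.2885, 0.2205]
tcp_rot: [2.192, 2.249, 0.001]
wrist_force: [0.9, 0.6, -0.7]
width: 0.18
```

Emit:
play_rows([
  [0, 0, 0, 0, 5],
  [0, 0, 0, 0, 5],
  [0, 0, 0, 0, 5],
  [0, 0, 0, 0, 5],
])

```text
time: 5.2
tool_pos: [0.5961, -0.2885, 0.2205]
tcp_rot: [2.192, 2.25, 0.0]
wrist_force: [0.7, 0.2, 0.9]
width: 0.169
```

```bash
python3 - <<'E'
from h import *
togo([627,-288,221],1.5)
c=camera_info('side');im=read_camera('side');save('s2',im,(300,160,450,320),4)
E
```

```text
t 5.2 tcp [ 596.1 -288.5  220.5] yaw 1.48 tilt 0.04 F [0.7 0.2 0.9] w 0.169
shift [-0.0003  0.0309 -0.0005] turn -0.0
```

View pics/s2.png

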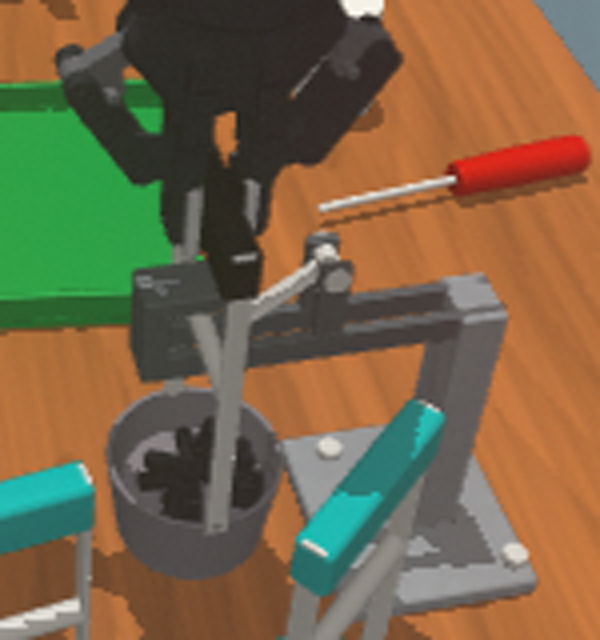

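The grip is held: width 0.169 is 14.4 mm on a 16 mm bar, and the fingers are well clear of the hook. Now I push back against the keeper.

Emit:
play_rows([
  [0, 0.006, 0, 0, 5],
  [0, 0.006, 0, 0, 5],
  [0, 0.006, 0, 0, 5],
  [0, 0.006, 0, 0, 5],
  [0, 0, 0, 0, 5],
])

```text
time: 5.88
tool_pos: [0.6194, -0.288, 0.2204]
tcp_rot: [-2.191, -2.249, 0.003]
wrist_force: [-4.1, -0.9, 5.1]
width: 0.173
```

Emit:
play_rows([
  [0, 0.006, 0, 0, 5],
  [0, 0, 0, 0, 5],
  [0, 0, 0, 0, 5],
])

```text
time: 6.25
tool_pos: [0.6251, -0.2879, 0.2204]
tcp_rot: [-2.191, -2.249, 0.003]
wrist_force: [-5.7, -1.2, 5.9]
width: 0.172
```

```bash
python3 - <<'E'
from h import *
togo([627,-288,221],1.5)
c=camera_info('side');im=read_camera('side');save('s3',im,(300,160,450,320),4)
E
```

```text
t 6.25 tcp [ 625.1 -287.9  220.4] yaw 1.49 tilt 0.15 F [-5.7 -1.2  5.9] w 0.172
shift [-0.0001  0.0019 -0.0006] turn -0.0
```

View pics/s3.png

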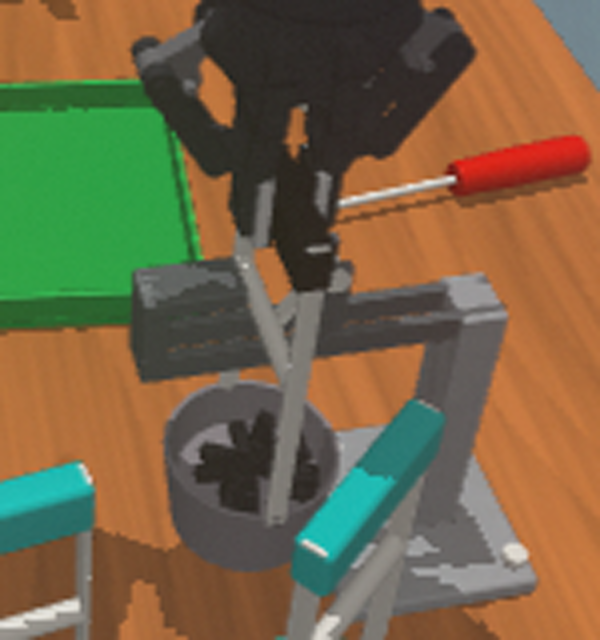

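```bash
python3 - <<'E'
from h import *
c=camera_info('side')
for x in (.596,.625):
  for z in (.045,.22):print(x,z,((proj(c,(x,-.33,z))-[300,160])*4).round(0))
for dx in (.0,.005,.01,.015):print(dx,((proj(c,(.625-dx,-.33,.045))-[300,160])*4).round(0))
E
```

```text
0.596 0.045 [205. 576.]
0.596 0.22 [234. 311.]
0.625 0.045 [266. 568.]
0.625 0.22 [306. 303.]
0.0 [266. 568.]
0.005 [256. 570.]
0.01 [245. 571.]
0.015 [235. 572.]
```

The pail is upright (strap slope 34 px against 34 expected) and the bar is about 26 mm behind the seat, with the keeper open. I push 3 mm more, then lift 48 mm.

Emit:
play_rows([
  [0, 0.003, 0, 0, 5],
  [0, 0, -0.01, 0, 5],
  [0, 0, -0.01, 0, 5],
  [0, 0, -0.01, 0, 5],
  [0, 0, 0, 0, 5],
])

```text
time: 6.92
tool_pos: [0.6305, -0.2879, 0.2523]
tcp_rot: [2.189, 2.247, 0.003]
wrist_force: [-0.2, -0.0, -3.2]
width: 0.175
```

Emit:
play_rows([
  [0, 0, -0.01, 0, 5],
  [0, 0, -0.008, 0, 5],
  [0, 0, 0, 0, 5],
  [0, 0, 0, 0, 5],
])

```text
time: 7.42
tool_pos: [0.6289, -0.2875, 0.2683]
tcp_rot: [-2.192, -2.25, -0.0]
wrist_force: [-0.7, -0.1, -3.7]
width: 0.178
```

```bash
python3 - <<'E'
from h import *
togo([627,-288,221],1.5)
c=camera_info('side');im=read_camera('side');save('s4',im,(300,140,450,300),4)
E
```

```text
t 7.425 tcp [ 628.9 -287.5  268.3] yaw 1.48 tilt 0.0 F [-0.7 -0.1 -3.7] w 0.178
shift [-0.0004 -0.0019  0.0473] turn -0.0
```

View pics/s4.png

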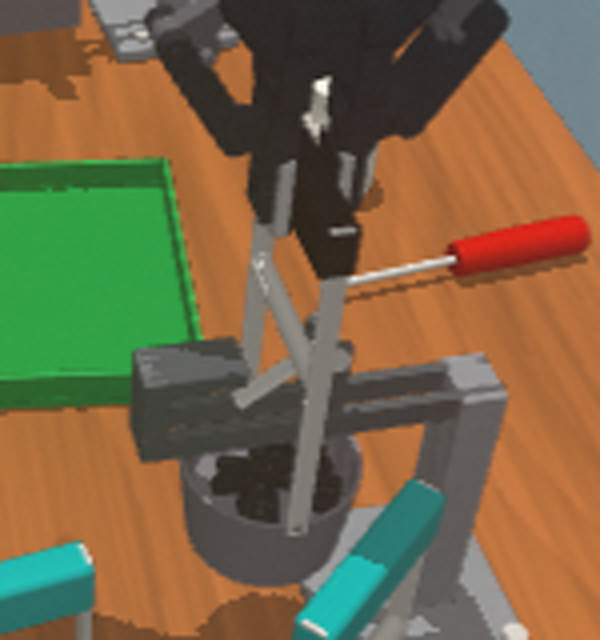

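The bar is above the nose and the flap is closed beneath it. The load reads 3.7 N. Now I draw it out.

Emit:
play_rows([
  [0, -0.01, 0, 0, 5],
  [0, -0.015, 0, 0, 5],
  [0, -0.015, 0, 0, 5],
  [0, -0.015, 0, 0, 5],
  [0, -0.015, 0, 0, 5],
])

```text
time: 8.1
tool_pos: [0.5576, -0.2894, 0.2685]
tcp_rot: [2.193, 2.25, 0.0]
wrist_force: [-0.5, -0.9, -2.4]
width: 0.174
```

Emit:
play_rows([
  [0, -0.015, 0, 0, 5],
  [0, -0.015, 0, 0, 5],
  [0, -0.02, 0, 0, 5],
  [0, -0.02, 0, 0, 5],
  [0, 0, 0, 0, 5],
])

```text
time: 8.72
tool_pos: [0.4872, -0.2912, 0.2684]
tcp_rot: [-2.194, -2.249, 0.0]
wrist_force: [1.1, 0.5, -3.1]
width: 0.175
```

Emit:
play_rows([
  [0, 0, 0, 0, 5],
  [0, 0, 0, 0, 5],
])

```text
time: 8.98
tool_pos: [0.4894, -0.2912, 0.2684]
tcp_rot: [2.192, 2.25, 0.0]
wrist_force: [-0.5, -0.5, -3.1]
width: 0.178
```

```bash
python3 - <<'E'
from h import *
togo([531,-10,268],-4)
E
```

```text
t 8.975 tcp [ 489.4 -291.2  268.4] yaw 1.5 tilt 0.03 F [-0.5 -0.5 -3.1] w 0.178
shift [0.28   0.0489 0.0004] turn 0.0153
```

Emit:
play_rows([
  [0.015, 0, 0, 0, 5],
  [0.03, 0, 0, 0, 5],
  [0.03, 0, 0, 0, 5],
  [0.035, 0, 0, 0, 5],
  [0.035, 0.01, 0, 0, 5],
])

```text
time: 9.6
tool_pos: [0.4948, -0.1439, 0.2682]
tcp_rot: [-2.192, -2.25, -0.0]
wrist_force: [0.2, -0.3, -2.5]
width: 0.176
```

Emit:
play_rows([
  [0.035, 0.01, 0, 0, 5],
  [0.035, 0.01, 0, 0, 5],
  [0.03, 0.01, 0, 0, 5],
  [0.025, 0.005, 0, 0, 5],
  [0.01, 0, 0, 0, 5],
])

```text
time: 10.22
tool_pos: [0.5266, -0.008, 0.2682]
tcp_rot: [-2.189, -2.252, -0.0]
wrist_force: [-0.1, 0.6, -2.9]
width: 0.177
```

Emit:
play_rows([
  [0, 0, 0, 0, 5],
  [0, 0, 0, 0, 5],
])

```text
time: 10.48
tool_pos: [0.5265, -0.0107, 0.2683]
tcp_rot: [2.193, 2.249, -0.001]
wrist_force: [-0.6, 0.4, -3.7]
width: 0.173
```

```bash
python3 - <<'E'
from h import *
togo([531,-10,190],-4)
im=read_camera('scene');save('sc5',im,(200,60,520,300),2.5)
E
```

```text
t 10.475 tcp [526.5 -10.7 268.3] yaw 1.46 tilt 0.03 F [-0.6  0.4 -3.7] w 0.173
shift [0.0006 0.0045 0.0783] turn 0.0152
```

View pics/sc5.png

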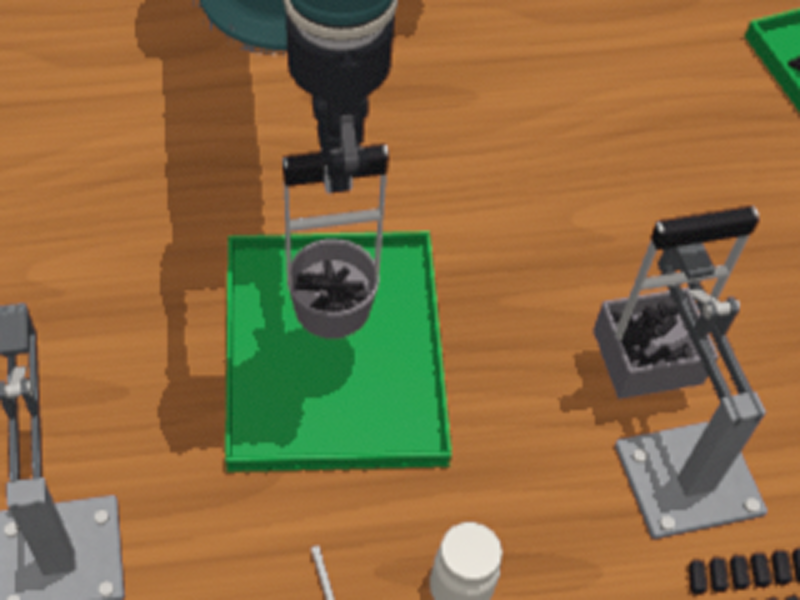

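The pail hangs upright over the tray's middle, and the caddy still hangs on its hook. Lowering: contact is expected at TCP z ≈ 190.

Emit:
play_rows([
  [0, 0.002, 0.02, 0, 5],
  [0, 0.002, 0.02, 0, 5],
  [0, 0, 0.015, 0, 5],
  [0, 0, 0.01, 0, 5],
  [0, 0, 0, 0, 5],
])

```text
time: 11.15
tool_pos: [0.5298, -0.01, 0.2018]
tcp_rot: [-2.191, -2.249, 0.003]
wrist_force: [0.1, 0.2, -2.9]
width: 0.173
```

Emit:
play_rows([
  [0, 0, 0.004, 0, 5],
  [0, 0, 0.002, 0, 5],
  [0, 0, 0, 0, 5],
  [0, 0, 0, 0, 5],
])

```text
time: 11.65
tool_pos: [0.5309, -0.01, 0.1976]
tcp_rot: [2.192, 2.25, 0.001]
wrist_force: [-0.3, 0.2, -3.0]
width: 0.174
```

Emit:
play_rows([
  [0, 0, 0.003, 0, 5],
  [0, 0, 0.002, 0, 5],
  [0, 0, 0, 0, 5],
])

```text
time: 12.02
tool_pos: [0.5304, -0.01, 0.1919]
tcp_rot: [-2.192, -2.25, 0.001]
wrist_force: [-0.8, 0.4, -2.5]
width: 0.173
```

Emit:
play_rows([
  [0, 0, 0.002, 0, 5],
  [0, 0, 0, 0, 5],
  [0, 0, 0, 0, 5],
])

```text
time: 12.4
tool_pos: [0.531, -0.01, 0.1907]
tcp_rot: [2.192, 2.25, 0.001]
wrist_force: [0.2, 0.2, -0.6]
width: 0.17
```

Emit:
play_rows([
  [0, 0, 0.001, 0, 5],
  [0, 0, 0, 0, 5],
  [0, 0, 0, 0, 5],
])

```text
time: 12.78
tool_pos: [0.5314, -0.0099, 0.1907]
tcp_rot: [2.192, 2.249, 0.002]
wrist_force: [-0.8, 1.0, 5.4]
width: 0.176
```

The force changed from -3 N to +5.4 N, so the pail stands on the tray floor. Opening slowly, then rising.

Emit:
play_rows([
  [0, 0, 0, 0, 20],
  [0, 0, 0, 0, 35],
  [0, 0, 0, 0, 50],
  [0, 0, 0, 0, 60],
  [0, 0, 0, 0, 60],
])

```text
time: 13.4
tool_pos: [0.5306, -0.01, 0.1892]
tcp_rot: [-2.192, -2.25, 0.0]
wrist_force: [0.2, -0.0, 0.1]
width: 0.702
```

Emit:
play_rows([
  [0, 0, -0.01, 0, 60],
  [0, 0, -0.02, 0, 60],
  [0, 0, -0.03, 0, 60],
  [0, 0, -0.04, 0, 60],
  [0, 0, -0.03, 0, 60],
])

```text
time: 14.02
tool_pos: [0.5312, -0.01, 0.3221]
tcp_rot: [2.191, 2.249, 0.003]
wrist_force: [-0.4, 0.8, 0.4]
width: 0.703
```

Emit:
play_rows([
  [0, 0, 0, 0, 60],
  [0, 0, 0, 0, 60],
  [0, 0, 0, 0, 60],
  [0, 0, 0, 0, 60],
])

```text
time: 14.52
tool_pos: [0.53, -0.01, 0.3179]
tcp_rot: [-2.191, -2.249, 0.002]
wrist_force: [-1.6, 1.3, -0.1]
width: 0.704
```

```bash
python3 - <<'E'
from h import *
togo([531,-10,320],1.5)
im=read_camera('scene');save('sc6',im,(200,60,520,300),2.5)
c=camera_info('scene')
for p in [(.531,-.052,.22),(.531,.032,.22),(.531,-.01,.055)]:print(((proj(c,p)-[200,60])*2.5).round(0))
E
```

```text
t 14.525 tcp [530.  -10.  317.9] yaw 1.48 tilt 0.14 F [-1.6  1.3 -0.1] w 0.704
shift [-0.0001  0.001  -0.0021] turn -0.0
[286. 225.]
[385. 215.]
[333. 326.]
```

View pics/sc6.png

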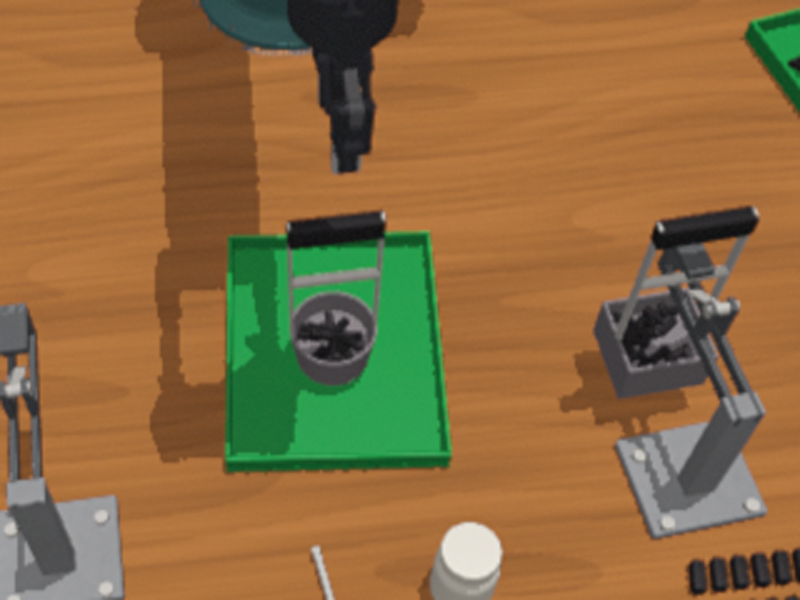

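The pail stands released and upright in the tray's middle. Its rim centre is at (333,330) against (333,326) predicted, and its grip matches too. The caddy has not moved in view, and the fingers are clear above. Handing in.

```bash
python3 -c "from workcell import *;print(finish_job())"
```

```text
the job is handed in; nothing more can be done
None
```

I took the round grey pail off its hook and stood it upright in the empty green tray, then handed the job in at about 14.6 s of the 48 s allowed; no verdict is reported.

- **Unhooking:** I held the black grip and pushed the bar about 26–29 mm behind the seat. The wrist force was about 6 N against the keeper, and the fingers stayed clear of the hook. I then lifted it 48 mm and drew it out to about 110 mm in front of the seat.
- **Setting down:** The pail was lowered until the wrist force changed from -3 N to +5.4 N, then released.
- **Last checks:** In the final picture the pail stands upright near the tray's centre, about 4 px or less from the predicted position. The square holder looks unmoved and the fingers are about 100 mm above the grip. I judged the keeper's opening from position, force and the picture, since no contact signal is available.
- **Disagreement:** Measured tool positions wavered by a few mm while settling just after moves. I corrected for this before the grasp.

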